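# Set the waffle baker's heat and start it

## Robot

A 6-joint arm with a two-finger parallel gripper is mounted at the origin on the work surface. World frame = base frame: x ahead of the robot, y to its left, z up, the work surface at z = 0. Lengths are in mm, angles in degrees, forces in N, time in s.
With the tool pointing down it reaches from about 300 to 850 mm from the base axis. Payload 4.2 kg.
Tool frame: the origin (TCP) lies on the centre line of the jaws, within the pads' length; the fingertips stand 8 mm ahead of it and the grasp point (between the pads) lies 11 mm behind it; z points along the fingers, y is the direction in which the jaws open and shut (so a half turn about z gives the same grasp; the last joint's range is limited). The gripper opens to 91 mm and grips with 3 to 60 N. Pads are 32 mm wide; open, the fingers measure 118 mm over their backs; the gripper's body (76 mm by 178 mm) begins 60 mm behind the grasp point.
Start: joints at [-74.026, 18.312, 89.639, -0, 72.044, -1.146], TCP at [169.268, -549.537, 221.976] pointing down, gripper open.
Joint ranges: [-177.97, 177.97], [-48.28, 115.42], [12.27, 149.76], [-77.06, 257.06], [2.81, 150.46], [-146.56, 146.56]. Speed limits (degrees/s): [147.25, 147.25, 180, 180, 180, 180].

## Interface

Orientations are given as [roll, pitch, yaw] about the fixed x, y, z axes, in that order (R = Rz(yaw) Ry(pitch) Rx(roll)).
In Python, from workcell import state, grab_frame, calibration, job_done, search_frame, cut_out, mark_of gives the robot as it stands.
- The arm moves only by the tool play_rows, never from a script. Its argument "plan" is a list of rows, each a list of 7 numbers: the finger opening in m, from 0 to 0.0912, then the shift along the tool's x, y, z in m, then the turn, a rotation vector about the tool's x, y, z in rad. A call has 1 to 12 rows; each row shifts and turns the pose as measured when the row begins, along the tool's axes as they then stand; what a row does not reach is not made up. A row lasts 1/10 s, in which the tool goes at most 50 mm and 8.59 degrees, less where a joint would pass 70% of its speed; a pose out of reach is approached as far as the arm can. A call with a gripper value outside its range is refused whole. The fingers move at their own pace and stop on an object; "grip_force" is the grip in N (left out, the last holds). Time passes only in rows, so rows that do not move let the fingers close. It gives the time, the measured TCP pose, the force and the opening at its end, in the units of the state.
- state(): the state, without advancing time (a new reading comes with each control period).
- grab_frame(name): name is "scene" or "top" or "wrist"; returns the picture (420x560x3 uint8, red, green, blue); there is no depth.
- calibration(name): a dict with "fx", "fy", "cx", "cy" (pixels), "rvec" (rotation vector, rad) and "tvec" (3), from world to camera coordinates, as OpenCV has them; the wrist camera has in their place "T_tool_cam" (4x4, takes a point from camera to tool coordinates, whose origin is the TCP and whose axes are the flange's). Camera axes: x right, y down, z forward; pixel columns grow to the right and rows downward; lengths in mm; the calibration is good to about 2 mm. The wrist camera is an equidistant fisheye: a pixel r from the principal point sees the ray r / f radians off the axis. A picture is of the moment at which its call begins: read the wrist's pose just before it. calibration takes no time and is no camera call.
- job_done(): hands the job in, once; it reports no verdict.
Trained networks look in the newest picture that a camera, given by its name, has taken for a name from the list of things; names that differ only in an ending like _2 or _b are one class to them, and where a whole thing is asked for, a point or a joint stands for the part that bears it (a point fixed in the world has none). Each returns a list of dicts, best first, with "confidence" (0 to 1); they miss things now and then, are a little off and sometimes report something else, mostly with a low value. They report only what shows in the picture. A call takes as long as a camera call.
- search_frame(thing, camera): "box" ([left, top, right, bottom] in pixels, round what is visible of it).
- cut_out(thing, camera): "region" (420x560 bool, what is visible of it) and "box" ([left, top, right, bottom] in pixels, round what is visible of it).
- mark_of(thing, camera): "pixel" ([column, row] in pixels: a listed point, or the origin of a listed thing).
The state is a dict: "time_s": time; "qpos": joint angles; "qvel": joint speeds; "effort": joint torques, N m; "ee_pos": TCP position; "ee_rot": TCP orientation; "force": force on the tool from outside, world axes, zero at the start; "torque": the same for the moment, N m; "gripper_width": finger opening in mm.
Only numpy, scipy, OpenCV 4.12 (cv2) and the standard library are available. Lean on these libraries where they do the work, as an engineer would, in place of code of your own. Each camera call takes 0.05 s, during which the arm holds its last target.

## Task

Turn the waffle baker's big knurled heat dial clockwise with a fingertip pushed against its rim, until it clicks into the three-dot setting and stays there by itself. Then press the round steel start button on the same console right down and let it come back up. Pick nothing up, and leave the oil bottle, steel mug and sugar shaker where they are.

Things in the scene. Friction and masses are not known exactly. Their poses are not given: they have to be found in the camera images.
- baker: Waffle baker, fixed: steel chassis 240 mm (x) by 500 mm (y), panel 70 mm above the table. Origin: centre of the underside; z up, x away from the robot at yaw 0. A round iron (216 mm across, top at 158 mm) is fixed at (0, 130) mm, its black handle runs on to +y. Console at the -y end: dial axis at (0, -115) mm, start button at (0, -215) mm.
- three_dots (a point): Middle of the three-dot mark on the panel, 60 mm from the dial's axis, on its baker-x side. Groups of 1, 2, 3 and 4 small black dots (6 mm each) round the dial, in clockwise order, mark its four settings; the pointer points at the group of the present one.
- dial_top (a point): Centre of the dial's flat top, on its upright axis, 105 mm above the table. The dial is a black knurled disc 92 mm in diameter (rim radius 46 mm), 28 mm tall, too wide to pinch; its rim spans 77 to 105 mm above the table. Below it, down to the panel at 70 mm, is a fixed collar of 34 mm radius.
- dial_pointer (a point): Point on the dial's top, 42 mm from its axis, at the outer end of the white raised pointer line; it turns with the dial. A fingertip pressed against the rim towards the axis with about 8 N has enough friction to drag the dial round.
- dial (a joint): Dial angle in rad, growing clockwise seen from above, -0.12 to 1.92. Spring detents at 0 (one dot), 0.6 (two), 1.2 (three) and 1.8 (four dots). It starts on one dot or two. Let go, it snaps to the nearest detent; the humps lie halfway between. Turning out of a detent takes about 0.15 N m, some 3 N at the rim, falling to nothing at the hump.
- start_top (a point): Centre of the top of the round steel start button, 28 mm in diameter, in a black housing; it moves down with the button.
- start (a joint): Button travel in m: 0 up, 0.006 fully down; a spring pushes it back, 5 N when fully down. It counts as pressed beyond 0.004.
- oil: Loose amber oil bottle, 56 mm in diameter, 160 mm tall, standing on the table beyond the console end. Origin: centre of the underside. Leave alone.
- cup: Loose steel mug, 76 mm in diameter, 80 mm tall, standing on the table beyond the console end. Origin: centre of the underside. Leave alone.
- shaker: Loose sugar shaker, 40 mm in diameter, 75 mm tall, standing on the baker's panel between the dial and the iron, at its far (+x) edge. Origin: centre of the underside. Leave alone.

How it is judged (in metres and radians):
On the way, in this order (a step that is already met when the one before it is completed fails the run):
1. the dial has clicked into the three-dot detent and stays there, not touched (value of joint dial between 1.1 and 1.3 rad and contact force between the fingers and dial below 0.2 N), for 0.3 s.
2. the start button is pressed right down with the dial on three dots (value of joint dial between 1.1 and 1.3 rad and value of joint start above 0.004 m), for 0.05 s.
At the end, for the whole second after the job is handed in: The dial rests in the three-dot detent (1.2 rad, within 0.10), the start button has been pressed since and is back up (within 1.5 mm), and the loose things are where they were (within 30 mm) (value of joint dial between 1.1 and 1.3 rad and velocity of joint dial between -0.05 and 0.05 rad/s and value of joint start below 0.0015 m); the robot touches nothing.
It fails at once if the oil bottle is moved more than 30 mm, lifted or knocked over (distance of oil from where it was at the start of the episode above 0.03 m or angle between oil's own z axis and vertical above 0.5 rad).
It fails at once if the mug is moved more than 30 mm, lifted or knocked over (distance of cup from where it was at the start of the episode above 0.03 m or angle between cup's own z axis and vertical above 0.5 rad).
It fails at once if the shaker is moved more than 30 mm, lifted or knocked over (distance of shaker from where it was at the start of the episode above 0.03 m or angle between shaker's own z axis and vertical above 0.5 rad).
It fails at once if the start button is pressed before the dial is on three dots (value of joint start above 0.004 m and not (value of joint dial between 1.1 and 1.3 rad)).
It also fails if it takes over 64 s, if anything falls off the work surface, if the arm or the gripper's body presses on something with over 40 N, if the wrist force passes 120 N, or if a joint passes its speed limit or range.

## Working session

There is one attempt and no reset: what is moved stays moved. The work goes in short steps, Python scripts to look and compute and a tool call to move; the robot and the scene stay as the last step left them, time stands still between calls to the robot, and variables do not carry over. Pictures are saved under pics/ and viewed, and the job is handed in when it is done.

Besides the shell and the picture viewer there is one more tool, called after ">>>" as name(argument=value, ...) on one line, values as JSON. play_rows: Moves the arm, as the interface text tells. Its arguments: {"type":"object","properties":{"plan":{"type":"array"},"grip_force":{"type":"number"}},"required":["plan"]}

```bash
mkdir -p pics; ls; cat > h.py <<'E'
import numpy as np, cv2, json
from workcell import *
def save(n,fn):
    im=grab_frame(n); cv2.imwrite('pics/'+fn,im[:,:,::-1]); return im
def ray(name,px):
    c=calibration(name); R=cv2.Rodrigues(np.array(c['rvec'],float))[0]; t=np.array(c['tvec'],float)
    d=np.array([(px[0]-c['cx'])/c['fx'],(px[1]-c['cy'])/c['fy'],1.]); 
    return -R.T@t.ravel(), R.T@d/np.linalg.norm(d)
def tri(rays):
    A=np.zeros((3,3));b=np.zeros(3)
    for o,d in rays:
        P=np.eye(3)-np.outer(d,d);A+=P;b+=P@o
    p=np.linalg.solve(A,b); return p,[np.linalg.norm((np.eye(3)-np.outer(d,d))@(p-o)) for o,d in rays]
def atz(r,z):
    o,d=r; return o+d*(z-o[2])/d[2]
def proj(name,p):
    c=calibration(name); R=cv2.Rodrigues(np.array(c['rvec'],float))[0]; q=R@np.array(p,float)+np.array(c['tvec']).ravel()
    return c['fx']*q[0]/q[2]+c['cx'],c['fy']*q[1]/q[2]+c['cy']
E
python3 - <<'E'
from h import *
print(state())
R={}
for n in ['scene','top']:
    save(n,n+'0.png')
    for t in ['three_dots','dial_top','dial_pointer','start_top','oil','cup','shaker','baker']:
        m=mark_of(t,n)
        for k in m[:2]: print(n,t,np.round(k['pixel'],1),round(k['confidence'],2))
        if m: R.setdefault(t,[]).append(ray(n,m[0]['pixel']))
for t,r in R.items():
    if len(r)>1: p,e=tri(r); print(t,p.round(1),np.round(e,1))
save('wrist','wrist0.png')
E
```

```text
pics
{'time_s': 0.0, 'qpos': array([-7.40261389e+01,  1.83520661e+01,  8.97053303e+01, -6.13351090e-05,
        7.20445625e+01, -1.14655306e+00]), 'qvel': array([ 0.05588588,  0.06954033,  0.01674601, -0.07467077, -0.01659043,
        0.11140759]), 'effort': array([ 2.19281195e-03, -4.12462091e+01, -2.31971258e+01,  7.28881918e-02,
        4.57613810e-02, -1.43461580e-04]), 'ee_pos': array([ 169.12932648, -549.05447733,  221.12330439]), 'ee_rot': array([-1.79898060e+02, -1.98187330e-03,  1.71204313e+01]), 'force': array([-0.03305965,  0.40702378,  0.27766939]), 'torque': array([-0.02316596,  0.01483549,  0.04628602]), 'gripper_width': 91.05458429025387}
scene three_dots [301.  235.4] 0.95
scene three_dots [197.8 205. ] 0.16
scene dial_top [308.6 204.7] 0.58
scene dial_pointer [324.3 216.3] 0.63
scene start_top [257.  198.7] 0.58
scene start_top [206.1 240.8] 0.3
scene oil [201.1 208.1] 0.71
scene oil [204.7 239.2] 0.34
scene cup [203.6 239.6] 0.81
scene shaker [347.1 253.8] 0.55
scene baker [354.1 250.2] 0.78
top three_dots [263.8 200.8] 0.89
top three_dots [261.6 231. ] 0.73
top dial_top [262.  229.3] 0.62
top dial_pointer [243.  218.5] 0.71
top start_top [316.  228.2] 0.72
top start_top [263.6 202.4] 0.72
top oil [385.1 261.3] 0.76
top cup [360.4 213.9] 0.65
top shaker [220.5 186.2] 0.57
top baker [212.7 231. ] 0.85
three_dots [616.9 -30.3  72.5] [1.9 1.9]
dial_top [553.4 -27.7 101.1] [0.4 0.4]
dial_pointer [575.8   9.5  95.5] [0.8 0.8]
start_top [ 556.2 -135.   101. ] [1.6 1.6]
oil [ 498.5 -288.2   -3.2] [1.7 1.7]
cup [ 603.8 -242.7    3. ] [4.6 4.6]
shaker [647.8  63.1  70.5] [1. 1.]
baker [ 5.646e+02  8.450e+01 -5.000e-01] [4.6 4.6]
```

View pics/scene0.png

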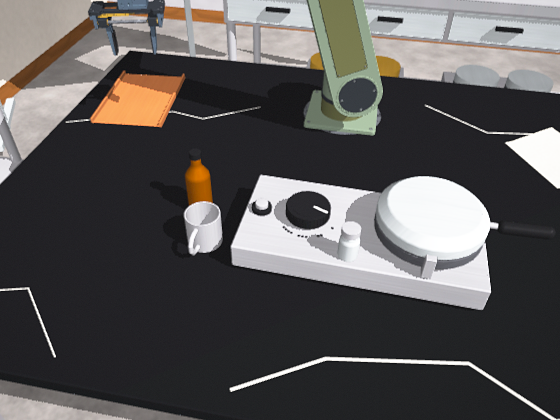

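View pics/top0.png

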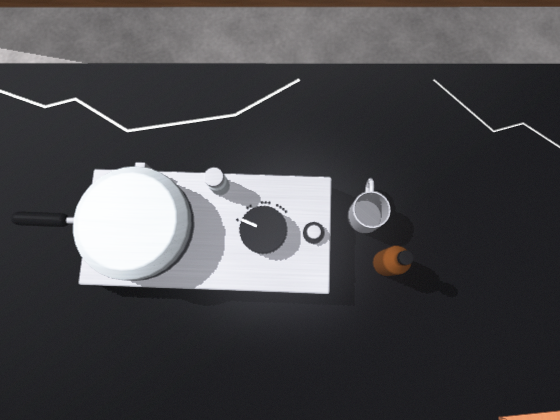

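>>> play_rows(plan=[[0, 0.038, -0.031, -0.004, 0, 0, 0], [0, 0.038, -0.031, -0.004, 0, 0, 0], [0, 0.038, -0.031, -0.004, 0, 0, 0], [0, 0.038, -0.031, -0.004, 0, 0, 0], [0, 0.038, -0.031, -0.003, 0, 0, 0], [0, 0.038, -0.031, -0.003, 0, 0, 0], [0, 0.038, -0.031, -0.003, 0, 0, 0], [0, 0.038, -0.031, -0.003, 0, 0, 0], [0, 0.038, -0.031, -0.003, 0, 0, 0], [0, 0.038, -0.031, -0.003, 0, 0, 0], [0, 0.038, -0.031, -0.003, 0, 0, 0], [0, 0.038, -0.031, -0.003, 0, 0, 0]], grip_force=30)

```text
time_s: 2.15
ee_pos: [501.7, -55.5, 263.0]
ee_rot: [179.6, -0.3, 16.4]
force: [1.0, -0.7, -1.1]
gripper_width: 0.2
```

```bash
python3 - <<'E'
from h import *
s=state();print(s['time_s'],s['ee_pos'].round(1),s['ee_rot'].round(2),s['qpos'].round(1),s['gripper_width'])
c=calibration('wrist');print(c)
save('wrist','wrist1.png')
from scipy.spatial.transform import Rotation as Ro
def wray(px,s):
    T=np.array(c['T_tool_cam']);u=np.array([px[0]-c['cx'],px[1]-c['cy']]);r=np.hypot(*u);th=r/c['fx']
    d=np.r_[u/r*np.sin(th),np.cos(th)];R=Ro.from_euler('xyz',s['ee_rot'],degrees=True).as_matrix()
    return s['ee_pos']+R@T[:3,3],R@T[:3,:3]@d
for t,z in [('three_dots',70),('dial_top',105),('dial_pointer',106),('start_top',100),('shaker',70)]:
    for k in mark_of(t,'wrist')[:2]: print(t,np.round(k['pixel'],1),round(k['confidence'],2),atz(wray(k['pixel'],s),z).round(1))
E
```

```text
2.15 [501.7 -55.5 263. ] [179.59  -0.27  16.43] [-7.4 10.3 94.6 -0.3 74.6 66.2] 0.19591040846821914
{'fx': 325.19226210127806, 'fy': 325.19226210127806, 'cx': 281.2677646186336, 'cy': 211.5301412911507, 'T_tool_cam': array([[ 8.82842985e-04, -9.61655722e-01, -2.74258078e-01,
         7.74434411e+01],
       [ 9.99998948e-01,  1.16457522e-03, -8.64435310e-04,
         7.36313758e-01],
       [ 1.15068332e-03, -2.74257027e-01,  9.61655738e-01,
        -1.62840324e+02],
       [ 0.00000000e+00,  0.00000000e+00,  0.00000000e+00,
         1.00000000e+00]])}
three_dots [285.5  85.5] 0.92 [616.3 -28.2  70. ]
dial_top [272.9 138.2] 0.78 [558.7 -31.7 105. ]
dial_top [358.9 169.7] 0.21 [ 553.9 -123.9  105. ]
dial_pointer [235.9 112.8] 0.67 [573.1  10.1 106. ]
start_top [357.6 172.8] 0.67 [ 550.1 -125.   100. ]
shaker [214.5  35.2] 0.97 [651.8  63.3  70. ]
```

View pics/wrist1.png

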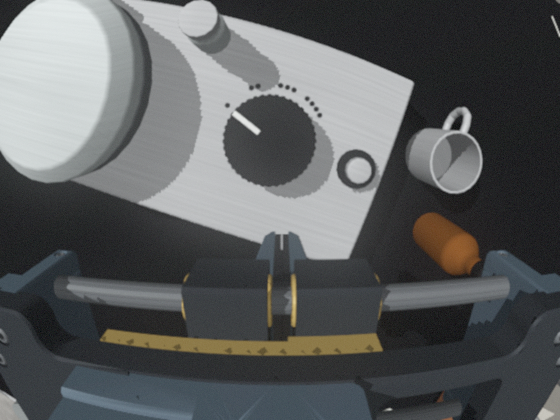

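```bash
cat >> h.py <<'E'
from scipy.spatial.transform import Rotation as Ro
def wray(px,s):
    c=calibration('wrist')
    T=np.array(c['T_tool_cam']);u=np.array([px[0]-c['cx'],px[1]-c['cy']]);r=np.hypot(*u);th=r/c['fx']
    d=np.r_[u/r*np.sin(th),np.cos(th)];R=Ro.from_euler('xyz',s['ee_rot'],degrees=True).as_matrix()
    return s['ee_pos']+R@T[:3,3],R@T[:3,:3]@d
E
python3 - <<'E'
from h import *
im=cv2.imread('pics/top0.png'); cv2.imwrite('pics/topz.png',cv2.resize(im[160:310,190:400],None,fx=3.7,fy=3.7,interpolation=cv2.INTER_CUBIC))
s=state()
M={'top':{'dial_top':(262,229.3),'start_top':(316,228.2)},'scene':{'dial_top':(308.6,204.7),'start_top':(257,198.7)},'wrist':{'dial_top':(272.9,138.2),'start_top':(357.6,172.8)}}
for t in ['dial_top','start_top']:
    p,e=tri([ray('top',M['top'][t]),ray('scene',M['scene'][t]),wray(M['wrist'][t],s)]);print(t,p.round(1),np.round(e,1))
    print(atz(ray('top',M['top'][t]),105), atz(ray('scene',M['scene'][t]),105))
E
```

```text
dial_top [554.8 -29.9 101.9] [2.4 2.8 4.9]
[552.86259307 -28.36259774 105.        ] [557.69698953 -26.89742841 105.        ]
start_top [ 552.5 -133.2   97.9] [3.9 4.3 6.5]
[ 555.33275115 -133.17766505  105.        ] [ 560.79244813 -135.6124946   105.        ]
```

View pics/topz.png

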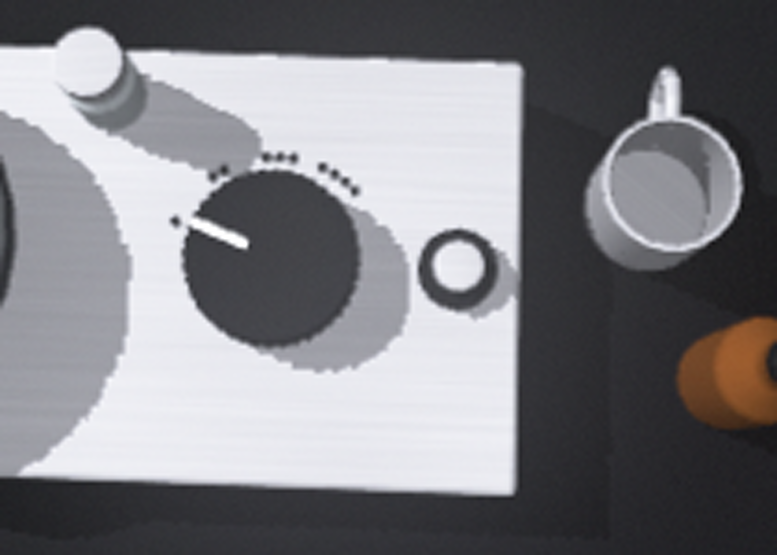

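```bash
python3 - <<'E'
from h import *
s=state()
for px,z in [((263.5,229.7),105),((314.1,231.4),100),((190+280/3.7,160+158/3.7),70)]: print('top',atz(ray('top',px),z).round(1))
for px,z in [((270,140),105),((358,170),100),((287.5,87),70)]: print('wr',atz(wray(px,s),z).round(1))
print('startz',tri([ray('top',(314.1,231.4)),wray((358,170),s)]), tri([ray('top',(263.5,229.7)),wray((270,140),s)]))
print(proj('scene',(552,-30,105)),proj('scene',(550,-129,100)))
im=cv2.imread('pics/scene0.png'); cv2.imwrite('pics/scenez.png',cv2.resize(im[165:275,225:375],None,fx=5,fy=5,interpolation=cv2.INTER_CUBIC))
E
```

```text
top [552.1 -31.3 105. ]
top [ 549.8 -129.7  100. ]
top [613.2 -32.2  70. ]
wr [554.4 -32.3 105. ]
wr [ 551.2 -127.1  100. ]
wr [613.4 -33.6  70. ]
startz (array([ 550.78715767, -129.97738232,   90.60194465]), [np.float64(0.38572760727244604), np.float64(0.3857276072726861)]) (array([553.63252523, -31.37506962,  95.90620032]), [np.float64(0.8075697261954179), np.float64(0.8075697261953758)])
(np.float64(307.51015284192346), np.float64(202.7251368002335)) (np.float64(261.1928551249608), np.float64(197.64298813965493))
```

View pics/scenez.png

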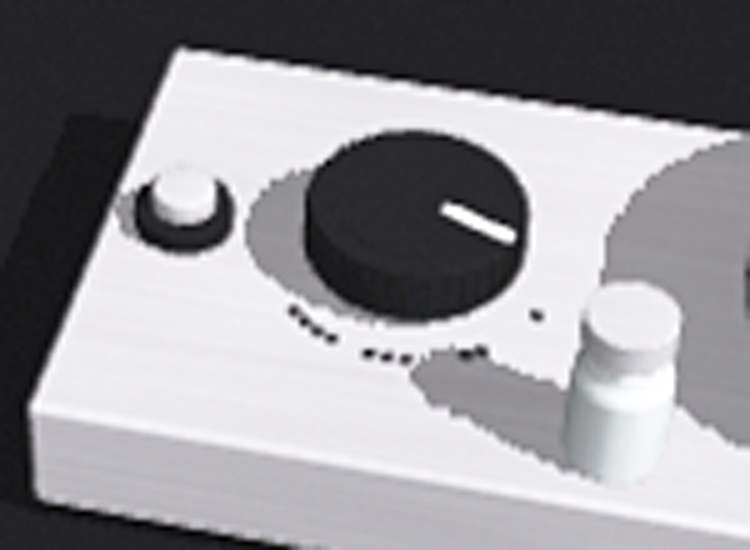

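>>> play_rows(plan=[[0, -0.0045, 0.004, 0.03, 0, 0, -0.085], [0, -0.0045, 0.004, 0.03, 0, 0, -0.085], [0, -0.0045, 0.004, 0.03, 0, 0, -0.085], [0, -0.0045, 0.004, 0.03, 0, 0, -0.085], [0, -0.0045, 0.004, 0.03, 0, 0, -0.085], [0, 0, 0, 0, 0, 0, 0]])

```text
time_s: 3.05
ee_pos: [485.7, -97.1, 110.6]
ee_rot: [179.3, -0.2, 40.8]
force: [-0.4, 0.1, 0.2]
gripper_width: 0.4
```

```bash
cat > w.py <<'E'
from h import *
C=np.array([553,-31.])
s=state();R=Ro.from_euler('xyz',s['ee_rot'],degrees=True).as_matrix()
print(s['time_s'],s['ee_pos'].round(1),s['ee_rot'].round(2),'F',s['force'].round(2),'q',s['qpos'].round(0))
d=np.r_[C-s['ee_pos'][:2],90-s['ee_pos'][2]]
print('axis in tool',(R.T@d).round(1),'dist',np.hypot(*d[:2]).round(1),'F tool',(R.T@s['force']).round(2))
E
python3 w.py
```

```text
3.05 [485.7 -97.1 110.6] [ 1.7928e+02 -1.5000e-01  4.0770e+01] F [-0.37  0.08  0.25] q [-12.  17. 110.  -0.  53.  37.]
axis in tool [94.1 -6.4 20.8] dist 94.3 F tool [-0.23 -0.3  -0.25]
```

>>> play_rows(plan=[[0, 0.006, -0.004, 0.018, 0.012, 0, 0], [0, 0.012, -0.002, 0.002, 0, 0, 0], [0, 0.007, 0, 0, 0, 0, 0], [0, 0, 0, 0, 0, 0, 0]])

```text
time_s: 3.45
ee_pos: [503.7, -79.2, 95.3]
ee_rot: [179.6, -0.4, 40.0]
force: [0.1, 0.3, 0.2]
gripper_width: 0.8
```

```bash
python3 w.py
```

```text
3.45 [503.7 -79.2  95.3] [179.65  -0.41  40.03] F [0.12 0.32 0.19] q [-10.  19. 109.   0.  51.  40.]
axis in tool [68.7 -5.2  5.8] dist 69.0 F tool [ 0.29 -0.17 -0.19]
```

>>> play_rows(plan=[[0, 0.003, -0.005, 0.005, 0, 0, 0], [0, 0.002, 0, 0, 0, 0, 0], [0, 0.001, 0, 0, 0, 0, 0]])

```text
time_s: 3.75
ee_pos: [506.7, -70.9, 92.7]
ee_rot: [179.4, -0.6, 40.0]
force: [0.4, -0.5, 0.2]
gripper_width: 0.6
```

```bash
python3 w.py
```

```text
3.75 [506.7 -70.9  92.7] [179.41  -0.59  40.04] F [ 0.36 -0.51  0.19] q [ -9.  19. 109.   0.  51.  41.]
axis in tool [61.  -0.8  3.3] dist 61.1 F tool [-0.05  0.62 -0.18]
```

>>> play_rows(plan=[[0, 0.002, 0, 0.002, 0, 0, 0], [0, 0.002, 0, 0, 0, 0, 0]])

```text
time_s: 3.95
ee_pos: [507.7, -69.5, 90.9]
ee_rot: [179.4, -0.3, 40.2]
force: [-5.6, -7.2, 1.1]
gripper_width: 0.3
```

```bash
python3 w.py
```

```text
3.95 [507.7 -69.5  90.9] [179.44  -0.25  40.17] F [-5.55 -7.2   1.13] q [ -9.  20. 109.  -0.  51.  41.]
axis in tool [59.4 -0.2  1.2] dist 59.4 F tool [-8.88  1.93 -1.15]
```

>>> play_rows(plan=[[0, 0.0025, -0.005, 0, 0, 0, 0.08], [0, 0.0025, -0.005, 0, 0, 0, 0.08], [0, 0.0025, -0.005, 0, 0, 0, 0.08]])

```text
time_s: 4.25
ee_pos: [499.1, -57.3, 90.8]
ee_rot: [179.4, 0.5, 26.1]
force: [-6.3, -3.8, 4.3]
gripper_width: 0.6
```

```bash
python3 w.py; python3 - <<'E'
from h import *
cv2.imwrite('pics/a1.png',cv2.resize(save('wrist','a0.png')[40:260,150:450,::-1],None,fx=2.5,fy=2.5))
E
```

```text
4.25 [499.1 -57.3  90.8] [179.42   0.53  26.09] F [-6.28 -3.82  4.3 ] q [ -7.  19. 110.  -1.  51.  57.]
axis in tool [59.9  0.1  0.2] dist 59.9 F tool [-7.36  0.71 -4.22]
```

View pics/a1.png

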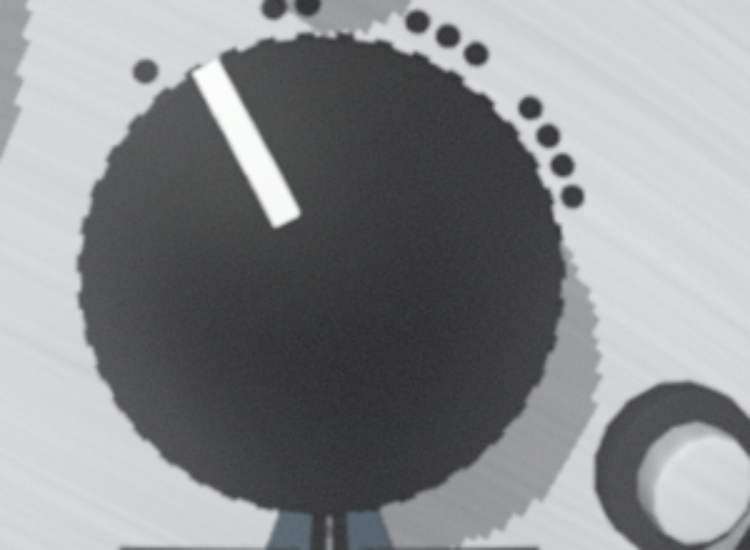

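>>> play_rows(plan=[[0, 0.0025, -0.005, 0, 0, 0, 0.08], [0, 0.0025, -0.005, 0, 0, 0, 0.08], [0, 0.0025, -0.005, 0, 0, 0, 0.08], [0, 0.0025, -0.005, 0, 0, 0, 0.08], [0, 0.0025, -0.005, 0, 0, 0, 0.08], [0, 0.0025, -0.005, 0, 0, 0, 0.08]])

```text
time_s: 4.9
ee_pos: [491.7, -25.3, 88.1]
ee_rot: [179.0, 2.0, -2.7]
force: [-5.1, -2.6, 1.7]
gripper_width: 0.6
```

```bash
python3 w.py; python3 - <<'E'
from h import *
cv2.imwrite('pics/a2.png',cv2.resize(save('wrist','a00.png')[40:260,150:450,::-1],None,fx=2.5,fy=2.5))
E
```

```text
4.9 [491.7 -25.3  88.1] [178.98   2.01  -2.69] F [-5.07 -2.62  1.72] q [ -4.  19. 110.  -1.  53.  90.]
axis in tool [61.4  2.8 -4. ] dist 61.6 F tool [-5.    2.88 -1.5 ]
```

View pics/a2.png

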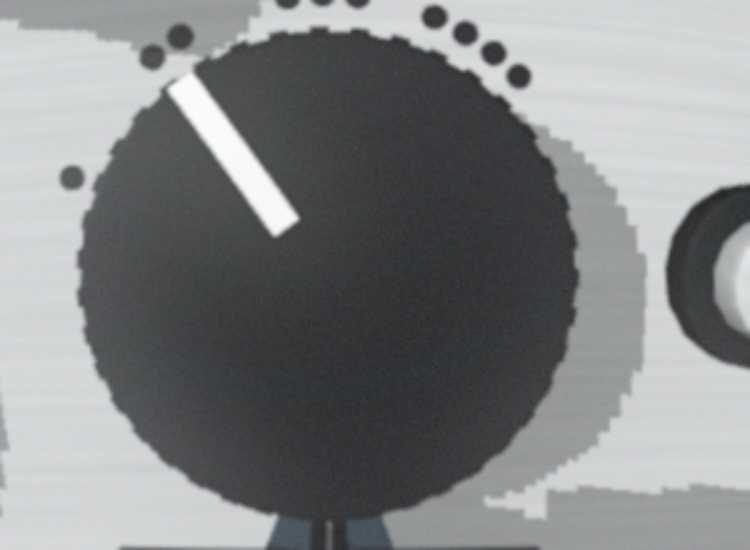

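>>> play_rows(plan=[[0, 0.0035, -0.004, -0.001, 0.004, 0.008, 0.08], [0, 0.0032, -0.0048, -0.0005, 0.004, 0.008, 0.08], [0, 0.003, -0.0048, -0.0005, 0, 0.008, 0.08], [0, 0.003, -0.005, -0.0005, 0, 0.004, 0.08], [0, 0.003, -0.005, 0, 0, 0.004, 0.08], [0, 0.003, -0.005, 0, 0, 0.004, 0.08]])

```text
time_s: 5.55
ee_pos: [498.2, 0.7, 86.9]
ee_rot: [178.2, 1.8, -31.1]
force: [-7.1, 5.0, 7.2]
gripper_width: 0.5
```

```bash
python3 w.py; python3 - <<'E'
from h import *
cv2.imwrite('pics/a3.png',cv2.resize(save('wrist','a00.png')[40:260,150:450,::-1],None,fx=2.5,fy=2.5))
E
```

```text
5.55 [498.2   0.7  86.9] [178.18   1.77 -31.11] F [-7.13  5.03  7.22] q [ -1.  20. 109.  -1.  53. 121.]
axis in tool [63.2 -1.  -5.1] dist 63.3 F tool [-8.92 -0.4  -6.96]
```

View pics/a3.png

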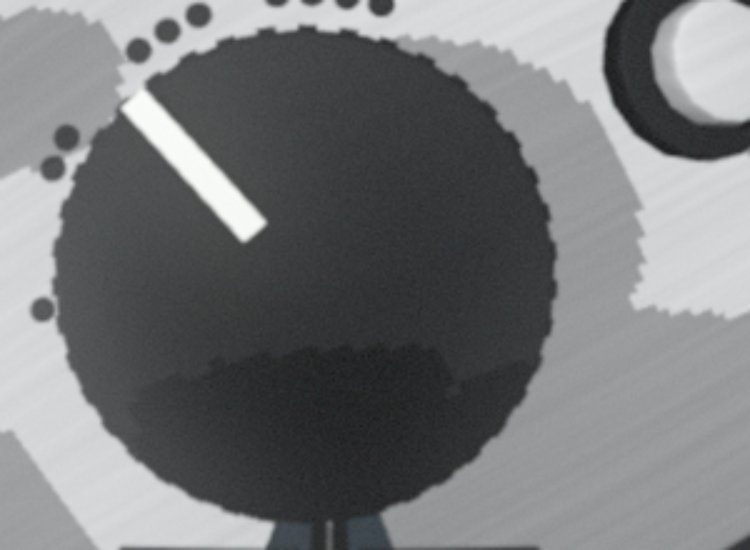

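>>> play_rows(plan=[[0, 0.003, -0.005, -0.001, 0, 0, 0.08], [0, -0.006, 0, 0, 0, 0, 0], [0, -0.012, 0, 0, 0, 0, 0], [0, -0.015, 0, -0.002, 0, 0, 0], [0, 0, 0, -0.03, 0.03, 0.03, 0], [0, 0, 0, -0.03, 0, 0, 0], [0, 0, 0, 0, 0, 0, 0]])

```text
time_s: 6.3
ee_pos: [471.9, 28.2, 151.5]
ee_rot: [179.8, 0.3, -35.5]
force: [0.3, 0.2, -0.5]
gripper_width: 0.3
```

```bash
python3 w.py; python3 - <<'E'
from h import *
cv2.imwrite('pics/a4.png',cv2.resize(save('wrist','a00.png')[20:260,150:450,::-1],None,fx=2.4,fy=2.4))
E
```

```text
6.3 [471.9  28.2 151.5] [179.84   0.26 -35.46] F [ 0.29  0.18 -0.45] q [  2.  13. 109.   0.  59. 127.]
axis in tool [100.7   1.   61.1] dist 100.4 F tool [ 0.13 -0.32  0.45]
```

View pics/a4.png

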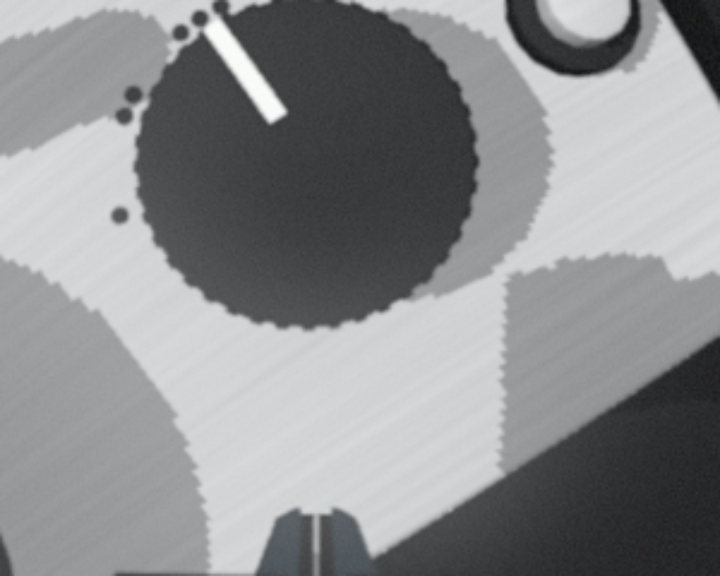

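>>> play_rows(plan=[[0, 0.018, 0.021, -0.003, 0, 0, -0.1], [0, 0.018, 0.021, 0, 0, 0, -0.1], [0, 0.018, 0.021, 0, 0, 0, -0.1], [0, 0.018, 0.021, 0, 0, 0, -0.1], [0, 0.018, 0.021, 0, 0, 0, -0.1], [0, 0.01, 0.01, 0, 0, 0, -0.1], [0, 0, 0, 0, 0, 0, 0]])

```text
time_s: 7.05
ee_pos: [513.9, -115.5, 144.4]
ee_rot: [-179.8, 1.2, 0.7]
force: [-0.9, 0.8, -1.1]
gripper_width: 0.4
```

```bash
sed -i 's/^C=.*/import sys;C=np.array([551,-130.]) if len(sys.argv)>1 else np.array([553,-31.])/' w.py; python3 w.py b; python3 - <<'E'
from h import *
s=state();save('wrist','b1.png')
m=mark_of('start_top','wrist');print([(np.round(k['pixel'],1),round(k['confidence'],2),atz(wray(k['pixel'],s),92).round(1)) for k in m])
E
```

```text
7.05 [ 513.9 -115.5  144.4] [-179.84    1.22    0.69] F [-0.87  0.82 -1.13] q [-14.  18. 102.  -0.  61.  76.]
axis in tool [38.1 15.1 53.5] dist 39.8 F tool [-0.84 -0.82  1.15]
[(array([300.7, 180.4]), 0.96, array([ 551.1, -128.5,   92. ]))]
```

View pics/b1.png

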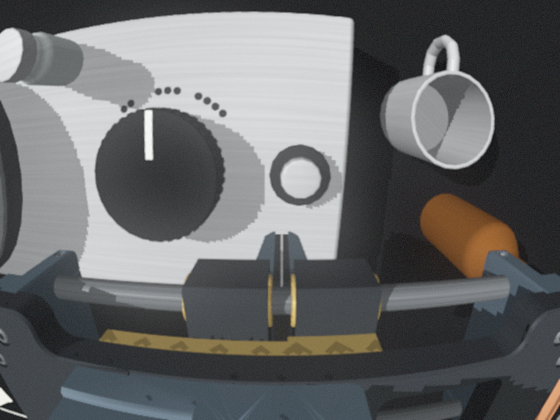

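```bash
python3 - <<'E'
from h import *
s=state()
a=atz(wray((148.5,111),s),106);b=atz(wray((149,159),s),106);print(a,b,'line dir',np.degrees(np.arctan2((a-b)[1],(a-b)[0])))
d=[atz(wray(p,s),70) for p in [(159,91),(168.5,90.5),(178,90.5)]];print(np.round(d,1))
e=[atz(wray(p,s),106) for p in [(97,178),(223,178),(160,109),(160,241)]];print(np.round(e,1))
im=save('top','top2.png'); cv2.imwrite('pics/top2z.png',cv2.resize(im[190:260,220:340,::-1],None,fx=6,fy=6,interpolation=cv2.INTER_CUBIC))
E
```

```text
[598.29473373 -28.65519582 106.        ] [566.90588764 -27.50066031 106.        ] line dir -2.106487264062743
[[613.7 -22.1  70. ]
 [613.5 -29.8  70. ]
 [613.  -37.4  70. ]]
[[555.   15.2 106. ]
 [553.8 -77.3 106. ]
 [599.  -36.8 106. ]
 [509.5 -29.9 106. ]]
```

View pics/top2z.png

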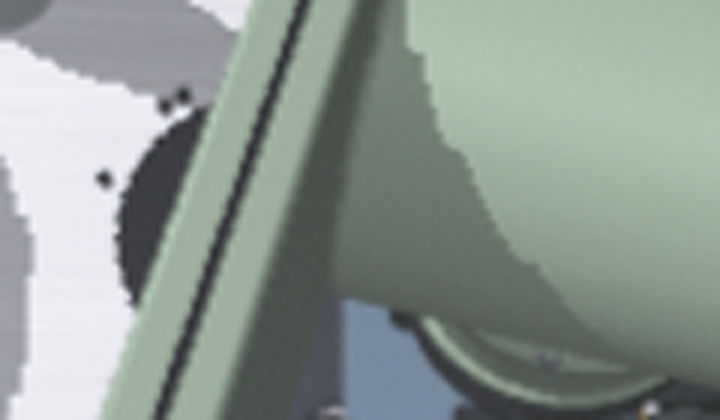

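>>> play_rows(plan=[[0, 0.02, 0.008, 0, 0, 0.02, 0], [0, 0.016, 0.006, 0.01, 0, 0, 0], [0, 0.002, 0.001, 0.015, 0, 0, 0], [0, 0, 0, 0, 0, 0, 0]])

```text
time_s: 7.6
ee_pos: [549.1, -124.1, 118.6]
ee_rot: [-179.7, 0.2, 0.6]
force: [0.2, 0.0, 0.1]
gripper_width: 0.3
```

```bash
python3 w.py b
```

```text
7.6 [ 549.1 -124.1  118.6] [-179.73    0.18    0.63] F [0.24 0.05 0.13] q [-14.  22. 100.   0.  58.  75.]
axis in tool [ 1.9  6.1 28.6] dist 6.2 F tool [ 0.24 -0.04 -0.13]
```

>>> play_rows(plan=[[0, 0.002, 0.006, 0.008, 0, 0, 0], [0, 0, 0.001, 0.006, 0, 0, 0], [0, 0, 0, 0.003, 0, 0, 0]])

```text
time_s: 7.9
ee_pos: [550.7, -129.9, 101.9]
ee_rot: [-179.7, 0.1, 0.7]
force: [-0.0, 0.4, 0.0]
gripper_width: 0.3
```

```bash
python3 w.py b
```

```text
7.9 [ 550.7 -129.9  101.9] [-1.7974e+02  1.1000e-01  6.7000e-01] F [-0.03  0.42  0.04] q [-15.  23. 101.   0.  56.  75.]
axis in tool [ 0.3  0.2 11.9] dist 0.3 F tool [-0.03 -0.42 -0.04]
```

>>> play_rows(plan=[[0, 0, 0, 0.002, 0, 0, 0], [0, 0, 0, 0.002, 0, 0, 0]])

```text
time_s: 8.1
ee_pos: [550.5, -129.8, 98.1]
ee_rot: [-179.7, 0.1, 0.6]
force: [-1.0, 0.9, 2.1]
gripper_width: 0.1
```

>>> play_rows(plan=[[0, 0, 0, 0.002, 0, 0, 0], [0, 0, 0, 0.002, 0, 0, 0]])

```text
time_s: 8.3
ee_pos: [550.6, -129.8, 95.0]
ee_rot: [-179.8, 0.0, 0.6]
force: [-1.5, 0.7, 3.7]
gripper_width: -0.1
```

>>> play_rows(plan=[[0, 0, 0, 0.0025, 0, 0, 0], [0, 0, 0, 0.0025, 0, 0, 0]])

```text
time_s: 8.5
ee_pos: [550.7, -129.8, 94.0]
ee_rot: [-179.8, -0.0, 0.6]
force: [-6.7, 1.1, 22.8]
gripper_width: 0.4
```

>>> play_rows(plan=[[0, 0, 0, 0.0025, 0, 0, 0], [0, 0, 0, 0.0025, 0, 0, 0]])

```text
time_s: 8.7
ee_pos: [550.6, -129.8, 94.1]
ee_rot: [-179.8, -0.2, 0.6]
force: [-5.4, 1.6, 16.2]
gripper_width: 0.3
```

>>> play_rows(plan=[[0, 0, 0, -0.005, 0, 0, 0], [0, 0, 0, -0.01, 0, 0, 0], [0, 0, 0, -0.03, 0, 0, 0], [0, -0.03, 0, -0.03, 0, 0, 0], [0, -0.04, 0, -0.02, 0, 0, 0], [0, -0.04, 0, -0.01, 0, 0, 0], [0, -0.03, 0, 0, 0, 0, 0], [0, 0, 0, 0, 0, 0, 0], [0, 0, 0, 0, 0, 0, 0]])

```text
time_s: 9.6
ee_pos: [408.1, -132.2, 204.0]
ee_rot: [-180.0, -0.5, 0.7]
force: [0.8, 0.0, -0.6]
gripper_width: 0.3
```

```bash
python3 w.py; python3 - <<'E'
from h import *
s=state();save('wrist','c1.png')
im=save('scene','c2.png'); cv2.imwrite('pics/c2z.png',cv2.resize(im[140:275,160:375,::-1],None,fx=3.5,fy=3.5,interpolation=cv2.INTER_CUBIC))
for t in ['oil','cup','shaker']:
    print(t,[(k['pixel'],k['confidence']) for k in mark_of(t,'scene')[:1]])
E
```

```text
9.6 [ 408.1 -132.2  204. ] [-179.96   -0.51    0.67] F [ 0.78  0.04 -0.57] q [-20.   6. 109.   0.  65.  70.]
axis in tool [145.1 -99.4 115.4] dist 176.8 F tool [ 0.77 -0.03  0.57]
oil [([202.2, 208.5], 0.83)]
cup [([201.7, 239.2], 0.71)]
shaker [([349.2, 254.8], 0.55)]
```

View pics/c1.png

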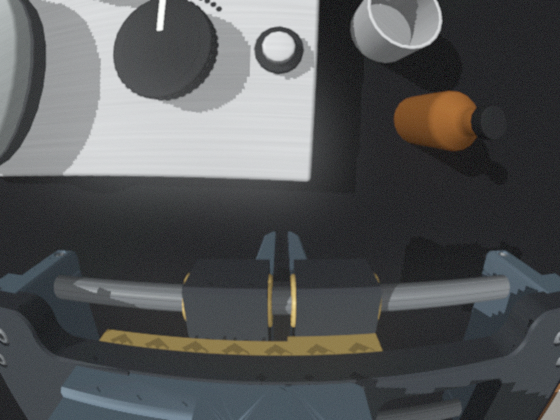

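View pics/c2z.png

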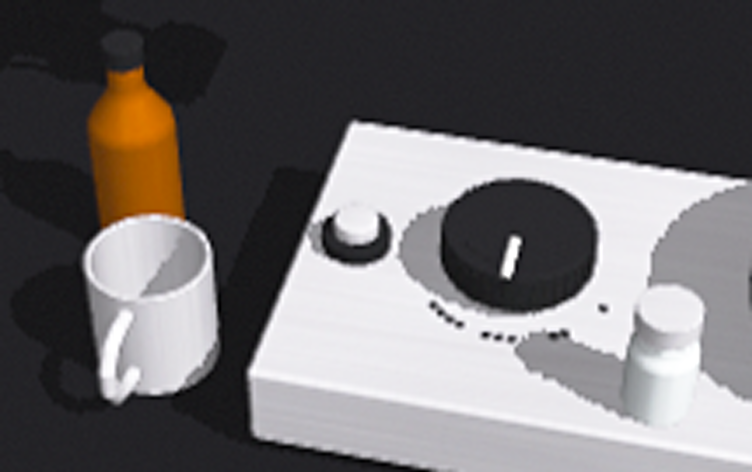

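The scene picture shows the pointer at the three-dot group, the button back up, and all three loose things where they were.

```bash
python3 -c "
from workcell import *
print(job_done())"
```

```text
the job is handed in; nothing more can be done
None
```

The dial is on the three-dot setting, the start button was pressed and came back up, and the job is handed in (it gives no verdict).

- **Dial:** I pressed the closed fingertips against the rim on the robot's side with about 5–9 N. I turned it clockwise from one dot, through two, to three, then backed off. With nothing touching it, the pointer line lay at about -2° to the world x axis. The baker itself is yawed -1° to -2°, so the dial is within about 1° of the three-dot detent.
- **Start button:** I pushed it down about 6 mm until it hit its stop. The force was 3.7 N about 1 mm above the stop and reached 23 N at it. I then released it, and the last pictures show it back up.
- **Loose things:** The oil bottle, mug and shaker show within about 2 pixels of where they were at the start. The arm ended clear of everything, with about 1 N on the force sensor.
- **Disagreement:** The networks' first estimates for the dial centre and the button were up to about 6 mm off between views. I corrected them from the pictures before moving to contact. The finger-tip contact then came about 2 mm deeper than expected, within calibration error.

The job finished at about 10 s of the 64 s allowed.

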